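# Fan the weld-test coupons and clamp them

### The arm

A 7-joint arm with a two-finger parallel gripper is mounted at the origin on the work surface. World frame = base frame: x ahead of the robot, y to its left, z up, the work surface at z = 0. Lengths are in m, angles in rad, forces in N, time in s.
With the tool pointing down it reaches from about 0.425 to 0.875 m from the base axis. Payload 9.9 kg.
Tool frame: the origin (TCP) lies at the centre of the arm's flange, where the gripper is bolted on; the fingertips stand 173 mm ahead of it and the grasp point (between the pads) lies 155 mm ahead of it; z points along the fingers, y is the line along which they close (so a half turn about z gives the same grasp; the last joint's range is limited). The gripper opens to 85 mm and grips with 20 to 120 N. Pads are 22 mm wide; open, the fingers measure 114 mm over their backs; the gripper's body (76 mm by 85 mm) begins 54 mm behind the grasp point. The pads swing forward as they close: fully open they stand 13 mm farther back than shut.
Start: joints at [1.147, 0.576, 0.025, 1.437, -0.015, 1.129, -0.057], TCP at [0.225, -0.636, 0.405] pointing down, gripper open.
Joint ranges: [-2.76, 2.76], [-0.34, 2.15], [-1.52, 1.57], [0.19, 2.46], [-1.09, 4.23], [0.17, 1.99], [-2.82, 2.82]. Speed limits (rad/s): [2.22, 2.22, 3.01, 3.01, 3.14, 3.14, 3.14].

### API

Orientations are given as a rotation vector (axis times angle).
In Python, from workcell import get_obs, capture, finish_job gives the robot as it stands.
- The arm moves only by the tool step_arm, never from a script. Its argument "targets" is a list of rows, each a list of 3 entries, a list of its own where there are three numbers: the shift along the world's x, y, z in cm, then the turn, a rotation vector about the world's x, y, z in rad, then the finger opening in cm, from 0 to 8.54. A call has 1 to 10 rows; each row is the pose to reach, as a shift and turn from the pose commanded when the call began; what a row does not reach only later rows make up. A row lasts 1/10 s, in which the tool goes at most 50 mm and 8.59 degrees, less where a joint would pass 70% of its speed; a pose out of reach is approached as far as the arm can. A call with a gripper value outside its range is refused whole. The fingers move at their own pace and stop on an object; "grip_force" is the grip in N (left out, the last holds). Time passes only in rows, so rows that repeat a pose let the fingers close. It gives the time, the measured TCP pose, the force, the opening and the grip force at its end, in the units of the state.
- get_obs(): the state, without advancing time (a new reading comes with each control period).
- capture(name): name is "scene" or "top" or "wrist"; returns a dict with "img" (384x512x3 uint8, red, green, blue), "z_map" (384x512 float32, m along the optical axis (not along the pixel's ray), 0 where there is no reading), "fov_y" (degrees; the focal length in pixels is half the picture's height over the tangent of half this angle, whatever the lens; pixels are square), "cx", "cy" (the principal point, pixels), "extrinsics" (4x4, takes a point from camera to world coordinates); the wrist camera has in their place "tool_from_camera" (4x4, takes a point from camera to tool coordinates, whose origin is the TCP and whose axes are the flange's). Camera axes: x right, y down, z forward; pixel columns grow to the right and rows downward; lengths in m; the calibration is good to about 2 mm. A picture is of the moment at which its call begins: read the wrist's pose just before it.
- finish_job(): hands the job in; it is judged then, once.
The state is a dict: "t": time; "q": joint angles; "dq": joint speeds; "joint_torque": joint torques, N m; "tcp_pos": TCP position; "orientation": TCP orientation; "contact_force": force on the tool from outside, world axes, zero at the start; "moment": the same for the moment, N m; "finger_gap": finger opening in m; "gripper_force": force on a finger pad.
Only numpy, scipy, OpenCV 4.12 (cv2) and the standard library are available. Lean on these libraries where they do the work, as an engineer would, in place of code of your own. Each camera call takes 0.05 s, during which the arm holds its last target. There are 200 camera calls.

### The job

Lay the three weld-test coupons in the fan tray like roof shingles, in order of their punch holes: the one-hole coupon first, leaning on the starter step, then the two-hole and the three-hole coupon each overlapping the one before, every punched end pointing to the tail and resting on the tray floor at its own white line. Then turn the ratchet thimble clockwise until the side jaw has squared the fan against the fence and the clutch clearly slips, by 20 degrees or more, and let go. Leave the other things on the bench alone.

Things in the scene. Friction and masses are not known exactly. Their poses are not given: they have to be found in the camera images.
- tray: fixed dark steel tray, plate 220 x 165 x 6 mm (x -110..110, y -47.5..117.5 mm). Origin on the underside; x runs from head to tail of the fan, y across, z up. Floor 6 mm above the bench. Fence along x, 5 mm high above the floor, inner face at y = -25 mm. Starter step at the head, 8 mm high above the floor, edge at x = -55 mm. White lines 1, 2, 3 across the floor at x = -10, 35, 80 mm.
- line1 (a point): middle of white line 1, on the tray floor; axes as the tray's. Final place of the lower edge of coupon_one's punched end, once squared to the fence; with the jaw open lay it about 5 mm to tray +y of here. The coupon points along tray x, its other end resting on the starter step: overlap about 35 mm, slope down to +x about 10 degrees, middle of its underside 7 mm above the floor.
- line2 (a point): middle of white line 2, on the tray floor; axes as the tray's. Final place of the lower edge of coupon_two's punched end, once squared to the fence; with the jaw open lay it about 5 mm to tray +y of here. The coupon points along tray x, its other end resting on coupon_one: overlap about 35 mm, slope down to +x about 10 degrees, middle of its underside 7 mm above the floor.
- line3 (a point): middle of white line 3, on the tray floor; axes as the tray's. Final place of the lower edge of coupon_three's punched end, once squared to the fence; with the jaw open lay it about 5 mm to tray +y of here. The coupon points along tray x, its other end resting on coupon_two: overlap about 35 mm, slope down to +x about 10 degrees, middle of its underside 7 mm above the floor.
- coupon_one: flat mild-steel weld-test coupon, 80 x 50 x 8 mm (x, y, z), about 0.25 kg, with 1 dark punch hole (8 mm across) near its +x end; all three are the same size. Starts flat on the bench. Origin: centre of the underside; +x points to the punched end, z up.
- coupon_two: flat mild-steel weld-test coupon, 80 x 50 x 8 mm (x, y, z), about 0.25 kg, with 2 dark punch holes (8 mm across) near its +x end; all three are the same size. Starts flat on the bench. Origin: centre of the underside; +x points to the punched end, z up.
- coupon_three: flat mild-steel weld-test coupon, 80 x 50 x 8 mm (x, y, z), about 0.25 kg, with 3 dark punch holes (8 mm across) near its +x end; all three are the same size. Starts flat on the bench. Origin: centre of the underside; +x points to the punched end, z up.
- coupon_one_end (a point): middle of the lower edge of coupon_one's punched end (40 mm along its +x from its origin)
- coupon_two_end (a point): middle of the lower edge of coupon_two's punched end (40 mm along its +x from its origin)
- coupon_three_end (a point): middle of the lower edge of coupon_three's punched end (40 mm along its +x from its origin)
- jaw (a joint): travel, m, of the side jaw: a steel bar along the tray, 5 mm high above the floor, facing the fence from +y. At 0 the gap to the fence is 66 mm; it grows towards the fence, and at 0.016 the 50 mm wide coupons are tight. Starts at 0 to 0.006; moves 10 mm per radian of the spindle and stays where it is left.
- thimble_grip (a point): grip point on the upright axis of the ratchet thimble, 48.5 mm above the bench, at tray x = 0, y = 92 mm. A round steel cylinder 28 mm in diameter, from 27.5 to 63.5 mm above the bench, black mark on top, over a 34 mm flange (the spindle, top at 26.5 mm) with its own mark. Turning it clockwise seen from above turns the spindle and closes the jaw.
- thimble (a joint): angle, rad, of the thimble relative to its spindle = how far the slip clutch has slipped, positive clockwise from above. Starts at 0, stays near 0 while the jaw moves freely; once the jaw is tight the clutch slips at about 0.12 N m and it grows. Closing from jaw 0 takes about 1.6 rad of turning, more than one grasp.
- hammer: bystander: hammer lying loose near the robot's left; leave it alone
- wrench: bystander: steel spanner lying loose near the robot's right; leave it alone
- gauge_block: bystander: dark steel block 30 x 22 x 22 mm standing loose; leave it alone
- bar_end: bystander: upright steel bar end, 30 mm diameter, 28 mm tall, loose; leave it alone
- disc: bystander: black grinding disc, 90 mm across, 6 mm thick, lying flat, loose; leave it alone
- grease_jar: bystander: grey jar, 60 mm across, 70 mm tall, loose; leave it alone
- wire_brush: bystander: hand brush lying loose on the far left; leave it alone
Not all that is in view belongs to the job. Leave any blue, pink or purple look-alike of the coupon_three alone.

How it is judged:
By the outcome, as a careful person would: the job done as asked, in the order asked, and still so for the second after the job is handed in, with the robot touching nothing.
It also fails if it takes over 72 s, if anything falls off the work surface, if the arm or the gripper's body presses on something with over 40 N, if the wrist force passes 120 N, or if a joint passes its speed limit or range.

## Working session

There is one attempt and no reset: what is moved stays moved. The work goes in short steps, Python scripts to look and compute and a tool call to move; the robot and the scene stay as the last step left them, time stands still between calls to the robot, and variables do not carry over. Pictures are saved under pics/ and viewed, at most 10 in all, crops included, and the job is handed in when it is done.

Besides the shell and the picture viewer there is one more tool, called after "Call:" in YAML: its name, and indented under it one key for each argument. step_arm: Moves the arm, as the interface text tells. Its arguments: {"type":"object","properties":{"targets":{"type":"array"},"grip_force":{"type":"number"}},"required":["targets"]}

```bash
mkdir -p pics; ls
cat > h.py <<'E'
import numpy as np, cv2
from workcell import get_obs, capture, finish_job
from scipy.spatial.transform import Rotation as R
def cap(n):
    o=get_obs(); c=capture(n)
    if 'extrinsics' in c: T=np.array(c['extrinsics'])
    else:
        W=np.eye(4); W[:3,:3]=R.from_rotvec(o['orientation']).as_matrix(); W[:3,3]=o['tcp_pos']
        T=W@np.array(c['tool_from_camera'])
    c['T']=T; c['f']=192/np.tan(np.radians(c['fov_y'])/2)
    return c
def cloud(c):
    z=c['z_map']; v,u=np.mgrid[:384,:512]
    p=np.stack([(u-c['cx'])/c['f']*z,(v-c['cy'])/c['f']*z,z],-1)
    return p@c['T'][:3,:3].T+c['T'][:3,3]
def proj(c,P):
    q=(np.atleast_2d(P)-c['T'][:3,3])@c['T'][:3,:3]
    return q[:,:2]/q[:,2:]*c['f']+[c['cx'],c['cy']]
def px(c,u,v,h):
    d=c['T'][:3,:3]@np.array([(u-c['cx'])/c['f'],(v-c['cy'])/c['f'],1]); o=c['T'][:3,3]
    return o+d*(h-o[2])/d[2]
def save(c,n,crop=None,s=1):
    im=c['img'][:,:,::-1]
    if crop: x0,y0,x1,y1=crop; im=im[y0:y1,x0:x1]
    cv2.imwrite('pics/'+n,cv2.resize(im,None,fx=s,fy=s,interpolation=cv2.INTER_CUBIC))
E
python3 - <<'E'
from h import *
import pickle
c=cap('top'); pickle.dump(c,open('top.pkl','wb')); save(c,'top.png',None,1.5)
print(c['T'],c['f'],c['cx'],c['cy'])
s=cap('scene'); pickle.dump(s,open('scene.pkl','wb')); save(s,'scene.png',None,1.5)
o=get_obs(); print(o)
E
```

```text
pics
[[ 0.03045534 -0.99744309  0.06465095  0.4635961 ]
 [-0.99944362 -0.03126873 -0.0116067   0.14306597]
 [ 0.01359857 -0.0642615  -0.99784044  1.21351122]
 [ 0.          0.          0.          1.        ]] 399.26389409972825 257.17425766162887 188.91161099326652
{'t': 0.1, 'q': array([ 1.14722611,  0.57644672,  0.02484361,  1.43783431, -0.01497521,
        1.12901184, -0.05646604]), 'dq': array([-0.00132829, -0.00305743, -0.00037034, -0.00136025, -0.00035623,
        0.00182788, -0.00013797]), 'joint_torque': array([ 6.74130584e-03, -7.67303324e+01,  2.25811400e+00, -2.86607444e+01,
        1.58070837e-02,  8.59424035e-03,  7.78739582e-05]), 'tcp_pos': array([ 0.22492311, -0.63626072,  0.40392587]), 'orientation': array([-3.09489262e+00, -5.31020941e-01,  5.53047545e-04]), 'contact_force': array([-0.10188048, -0.04307205,  0.11554959]), 'moment': array([-0.02116748, -0.00149827,  0.00588646]), 'gripper_force': 0.0, 'finger_gap': 0.08523290358342181}
```

View pics/top.png

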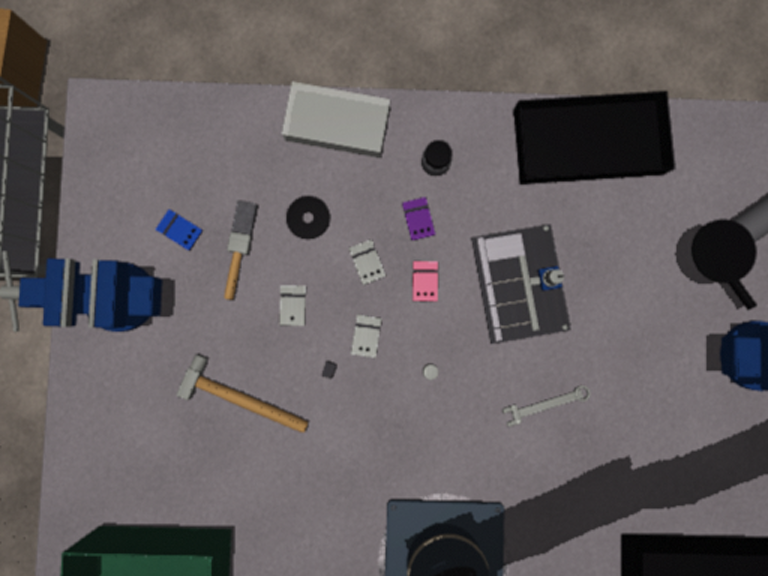

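View pics/scene.png

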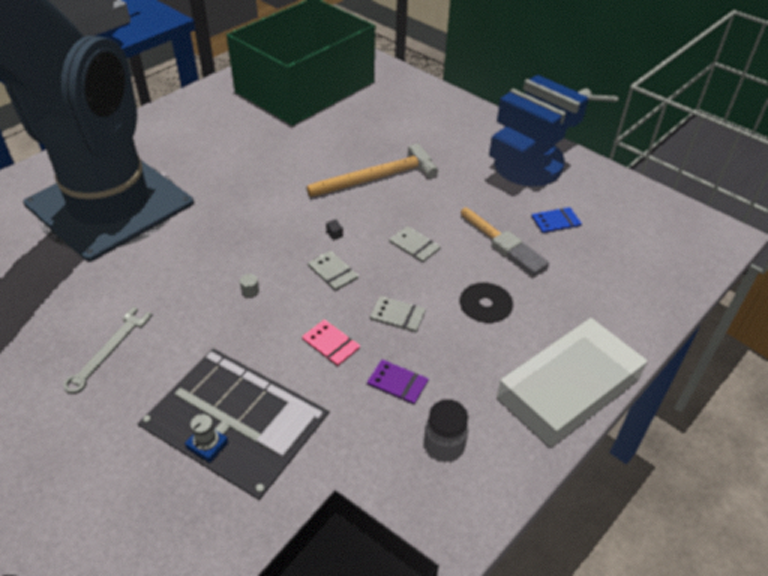

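The top view shows grey coupons: one-hole at (292,306), two-hole at (366,337) and three-hole at (367,262), in 1.5x pixels. The look-alikes are pink (426,282), purple (418,219) and blue (180,230). The tray is at (520,284), with its head (white step) at the top and its tail at the bottom. I choose the three grey ones.

Run:
```python
from h import *
import pickle
c=pickle.load(open('top.pkl','rb'))
save(c,'crop.png',(180,150,390,240),3.8)
P=cloud(c)
hsv=cv2.cvtColor(c['img'],cv2.COLOR_RGB2HSV).astype(int)
for n,(u,v) in dict(one=(195,204),two=(244,225),three=(245,175)).items():
    print(n,c['img'][v,u],c['img'][v,u-22],P[v,u])
    w=c['img'][v-22:v+22,u-22:u+22].astype(int)
    m=((w[...,1]-w[...,2]>-2)&(w.sum(-1)>330)).astype(np.uint8)
    print(m.sum(),w[2,2])
    k,l,st,_=cv2.connectedComponentsWithStats(m)
    i=1+np.argmax(st[1:,4]); vv,uu=np.nonzero(l==i)
    # convex hull -> world
    W=np.array([px(c,a+u-22,b+v-22,.008)[:2] for a,b in zip(uu,vv)]).astype(np.float32)
    print(n,st[i],cv2.minAreaRect(W*1000))
for u,v in [(322,160),(347,158),(368,184),(373,218),(331,228),(315,158)]: print((u,v),P[v,u], px(c,u,v,.006))
```

```text
one [157 158 152] [126 119 123] [0.49029658 0.31475976 0.00870272]
435 [125 118 122]
one [ 13  16  18  20 334] ((479.772216796875, 316.1109619140625), (57.159706115722656, 51.26494216918945), 1.777808427810669)
two [164 164 159] [125 118 122] [0.43181486 0.16529833 0.00976654]
446 [120 112 116]
two [ 11  14  21  22 340] ((423.37811279296875, 167.957275390625), (53.537593841552734, 59.6645622253418), 83.61708068847656)
three [157 157 150] [129 122 125] [0.58273892 0.16721191 0.00846931]
414 [121 115 119]
three [ 12  13  22  24 315] ((573.4775390625, 164.64801025390625), (58.70442199707031, 53.551368713378906), 23.755130767822266)
(322, 160) [ 0.63574833 -0.06524982  0.01060767] [ 0.63640775 -0.06604776  0.006     ]
(347, 158) [ 0.64440994 -0.14146675  0.01015575] [ 0.64503438 -0.14244937  0.006     ]
(368, 184) [ 0.5624151  -0.19103013  0.06382229] [ 0.56738509 -0.20783311  0.006     ]
(373, 218) [ 0.46458274 -0.22373909  0.00792475] [ 0.46458432 -0.2243247   0.006     ]
(331, 228) [ 0.43056329 -0.09768663  0.00459594] [ 0.43060166 -0.09740701  0.006     ]
(315, 158) [ 0.64126201 -0.04389191  0.01005259] [ 0.64186029 -0.04452148  0.006     ]
```

View pics/crop.png

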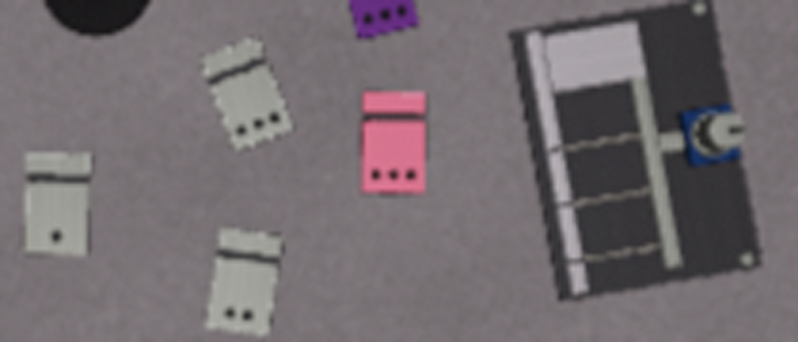

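The crop confirms one-hole (57,205), two-hole (245,282) and three-hole (247,95), all with punched ends downward in the picture. Next I compute rough poses.

Run:
```python
from h import *
import pickle
c=pickle.load(open('top.pkl','rb'))
o=get_obs(); M=R.from_rotvec(o['orientation']).as_matrix(); print(M.round(3)); print(np.array(capture('wrist')['tool_from_camera']).round(3))
def W(p,h): return np.array([px(c,180+x/3.8,150+y/3.8,h)[:2] for x,y in p])
# order: punched-left, punched-right, far-right, far-left
Q=dict(one=[(26,253),(88,255),(91,153),(25,153)],two=[(207,328),(269,334),(283,233),(219,228)],three=[(239,149),(293,130),(261,38),(203,61)],tray=[(560,300),(760,262),(713,0),(512,32)])
for n,q in Q.items():
    w=W(q,.008 if n!='tray' else .006)
    d=(w[0]+w[1]-w[2]-w[3])/2; print(n,w.mean(0).round(4),'len',np.linalg.norm(d).round(4),np.linalg.norm(w[0]-w[1]).round(4),'yaw',np.degrees(np.arctan2(d[1],d[0])).round(1))
    if n=='tray':
        a=np.arctan2(d[1],d[0]); Rr=np.array([[np.cos(a),-np.sin(a)],[np.sin(a),np.cos(a)]])
        org=w.mean(0)-Rr@[0,.035]; print('origin',org,'thimble',org+Rr@[0,.092],[org+Rr@[x,0] for x in(-.01,.035,.08)])
```

```text
[[ 0.943  0.333 -0.001]
 [ 0.333 -0.943  0.001]
 [-0.    -0.002 -1.   ]]
[[ 0.    -0.965 -0.262  0.066]
 [ 1.     0.    -0.     0.001]
 [ 0.    -0.262  0.965  0.03 ]
 [ 0.     0.     0.     1.   ]]
one [0.4918 0.3145] len 0.08 0.049 yaw -178.3
two [0.4352 0.1644] len 0.0799 0.0492 yaw 174.5
three [0.5833 0.1657] len 0.0771 0.0456 yaw -157.5
tray [ 0.5505 -0.1453] len 0.2153 0.163 yaw -168.9
origin [ 0.54377689 -0.11096735] thimble [ 0.56150623 -0.20124288] [array([ 0.55358945, -0.10904025]), array([ 0.50943294, -0.11771221]), array([ 0.46527643, -0.12638417])]
```

Call:
step_arm:
  targets:
    - [[18, 25, 2], [0, 0, -0.07], 8.5]
    - [[36, 49.8, 2], [0, 0, -0.145], 8.5]
    - [[36, 49.8, 2], [0, 0, -0.145], 8.5]
    - [[36, 49.8, 2], [0, 0, -0.145], 8.5]
    - [[36, 49.8, 2], [0, 0, -0.145], 8.5]
    - [[36, 49.8, 2], [0, 0, -0.145], 8.5]
    - [[36, 49.8, 2], [0, 0, -0.145], 8.5]
    - [[36, 49.8, 2], [0, 0, -0.145], 8.5]
    - [[36, 49.8, 2], [0, 0, -0.145], 8.5]
    - [[36, 49.8, 2], [0, 0, -0.145], 8.5]
  grip_force: 60

```text
t: 1.15
tcp_pos: [0.5185, -0.2296, 0.4213]
orientation: [3.127, 0.305, -0.0]
contact_force: [0.0, -0.7, -0.6]
finger_gap: 0.0849
gripper_force: 0.0
```

Call:
step_arm:
  targets:
    - [[3, 4.2, 0], [0, 0, 0], 8.5]
    - [[6, 8.4, 0], [0, 0, 0], 8.5]
    - [[6, 8.4, 0], [0, 0, 0], 8.5]
    - [[6, 8.4, 0], [0, 0, 0], 8.5]

```text
t: 1.55
tcp_pos: [0.5784, -0.1457, 0.4207]
orientation: [-3.126, -0.311, 0.001]
contact_force: [-0.4, -1.0, 1.1]
finger_gap: 0.0849
gripper_force: 0.0
```

Run:
```python
from h import *
import pickle
c=cap('wrist'); pickle.dump(c,open('w1.pkl','wb')); save(c,'w1.png',None,1.5)
o=get_obs(); print(o['tcp_pos'],R.from_rotvec(o['orientation']).as_matrix().round(3)[:,0],c['f'],c['cx'],c['cy'])
```

```text
[ 0.57757487 -0.1475161   0.42087483] [ 0.981  0.194 -0.001] 264.34832857119375 256.641188431287 189.27989102879184
```

View pics/w1.png

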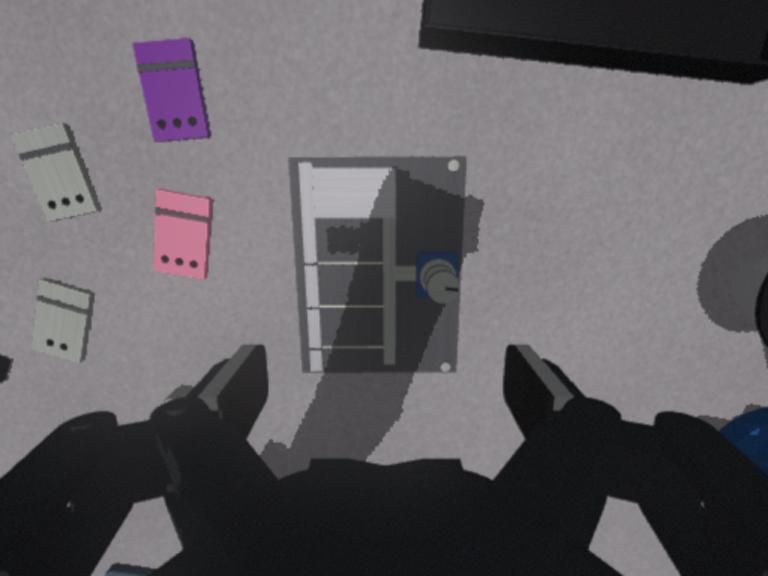

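The wrist view shows the tray corners at (290,158), (466,156), (456,372) and (303,372) in 1.5x pixels. The thimble top is at (440,285) and the jaw's inner edge is at x≈383. Coupon two is at (63,320) and coupon three at (57,172).

```bash
cat >> h.py <<'E'
def fit(c,pix,obj,h,sc=1.5):
    """rigid 2D fit of object xy points to pixels on plane z=h"""
    w=np.array([px(c,u/sc,v/sc,h)[:2] for u,v in pix]); o=np.array(obj,float)
    a=w-w.mean(0); b=o-o.mean(0)
    th=np.arctan2((b[:,0]*a[:,1]-b[:,1]*a[:,0]).sum(),(a*b).sum())
    Q=np.array([[np.cos(th),-np.sin(th)],[np.sin(th),np.cos(th)]])
    t=w.mean(0)-Q@o.mean(0)
    return t,np.degrees(th),(w-(o@Q.T+t))
E
python3 - <<'E'
from h import *
import pickle
c=pickle.load(open('w1.pkl','rb'))
t,th,r=fit(c,[(290,158),(466,156),(456,372),(303,372)],[(-.11,-.0475),(-.11,.1175),(.11,.1175),(.11,-.0475)],.006)
print('tray',t,th,(r*1000).round(1))
a=np.radians(th);Q=np.array([[np.cos(a),-np.sin(a)],[np.sin(a),np.cos(a)]])
def tr(u,v,h): return ((px(c,u/1.5,v/1.5,h)[:2]-t)@Q*1000).round(1)
print('lines',[tr(345,y,.006) for y in(263,306.5,348)],'step',tr(345,218,.014),'fence in',tr(313,264,.011),tr(321,348,.011),'jaw',tr(383,264,.011),tr(384,360,.011),tr(384,220,.011))
P=cloud(c); Z=P[...,2]; m=(Z>.055)&(Z<.075)&(np.hypot(P[...,0]-.56,P[...,1]+.2)<.05)
print('thimble top',P[m].mean(0),m.sum(),(P[m].mean(0)[:2]-t)@Q)
print('floor z',np.median(Z[(140*1):(150),220:250]),'bench',np.median(Z[300//2:340//2,60:80]), 'ctop', Z[118,40])
k=[(-.04,-.025),(-.04,.025),(.04,.025),(.04,-.025)]
print('two',fit(c,[(39,279),(94,294),(83,361),(34,350)],[(-.04,-.025),(-.04,.025),(.04,.025),(.04,-.025)],.008))
print('three',fit(c,[(12,135),(67,123),(100,210),(52,221)],k,.008))
E
```

```text
tray [ 0.54450813 -0.11085318] -168.4000525696596 [[-0.7 -1.4]
 [-0.1  1.1]
 [-0.   0.8]
 [ 0.8 -0.4]]
lines [array([-9.6,  1.6]), array([35.7,  0.3]), array([81.7, -1.1])] step [-54.6   3.8] fence in [ -9.8 -29.2] [ 79.3 -25.5] jaw [-9.6 39.3] [93.1 39.8] [-52.3  40.5]
thimble top [ 0.56411936 -0.19882827  0.06344779] 390 [-0.00152091  0.0901216 ]
floor z 0.01385752201458737 bench 0.0006673793543578443 ctop 0.008259621229311453
two (array([0.43654953, 0.16324523]), np.float64(174.1191062345035), array([[-4.75063808e-04,  1.67143284e-03],
       [-4.09242697e-04, -2.51143697e-03],
       [ 1.64994346e-03,  9.36056702e-05],
       [-7.65636952e-04,  7.46398462e-04]]))
three (array([0.58590187, 0.16540186]), np.float64(-156.37603765486838), array([[-0.00049369,  0.0016494 ],
       [-0.00029662, -0.00160595],
       [ 0.00021463,  0.00037   ],
       [ 0.00057568, -0.00041344]]))
```

Run:
```python
from h import *
import pickle
c=pickle.load(open('w1.pkl','rb'))
z=c['z_map']; v,u=np.mgrid[:384,:512]
p=np.stack([(u-c['cx'])/c['f']*z,(v-c['cy'])/c['f']*z,z],-1)
T=np.array(c['tool_from_camera']); q=p@T[:3,:3].T+T[:3,3]
m=(z>0)&(q[...,2]<.2)&(q[...,2]>.1)
w=q[m]; print(m.sum(), np.percentile(w[:,2],[50,90,98,99.5,100]))
t=w[w[:,2]>np.percentile(w[:,2],95)-.003]; print(t[::max(1,len(t)//12)].round(4))
```

```text
14851 [0.10782775 0.14137868 0.15395221 0.1577387  0.16090682]
[[ 0.0115 -0.0478  0.1542]
 [ 0.0109  0.0432  0.1531]
 [ 0.0113  0.0461  0.1499]
 [ 0.0112  0.0474  0.148 ]
 [ 0.0096 -0.0419  0.1479]
 [ 0.0072 -0.052   0.1494]
 [ 0.0064  0.0433  0.1489]
 [ 0.004  -0.0418  0.1492]
 [-0.0032  0.0428  0.1586]
 [-0.      0.0432  0.1487]
 [-0.0084  0.0431  0.1582]
 [-0.0094  0.0433  0.1549]
 [-0.009  -0.0419  0.1459]]
```

Call:
step_arm:
  targets:
    - [[-2, 22, -1], [0, 0, -0.08], 6.2]
    - [[-4, 44, -3], [0, 0, -0.17], 6.2]
    - [[-4, 44, -5], [0, 0, -0.17], 6.2]
    - [[-4, 44, -5], [0, 0, -0.17], 6.2]
    - [[-4, 44, -7], [0, 0, -0.17], 6.2]
    - [[-4, 44, -7], [0, 0, -0.17], 6.2]
    - [[-4, 44, -8], [0, 0, -0.17], 6.2]
    - [[-4, 44, -8], [0, 0, -0.17], 6.2]
    - [[-4, 44, -8], [0, 0, -0.17], 6.2]
    - [[-4, 44, -8], [0, 0, -0.17], 6.2]

```text
t: 2.6
tcp_pos: [0.5356, 0.2981, 0.3393]
orientation: [-3.139, -0.05, 0.005]
contact_force: [-0.7, -0.3, -0.4]
finger_gap: 0.062
gripper_force: 0.0
```

```bash
cat >> h.py <<'E'
def coupon(c,guess,lo=.004,hi=.013):
    P=cloud(c); m=(c['z_map']>0)&(P[...,2]>lo)&(P[...,2]<hi)&(np.hypot(P[...,0]-guess[0],P[...,1]-guess[1])<.06)
    m=cv2.morphologyEx(m.astype(np.uint8),cv2.MORPH_OPEN,np.ones((3,3)))
    k,l,st,_=cv2.connectedComponentsWithStats(m); i=1+np.argmax(st[1:,4]); m=l==i
    vv,uu=np.nonzero(m); W=np.array([px(c,a,b,.008)[:2] for a,b in zip(uu,vv)])
    (cx,cy),(w,h),a=cv2.minAreaRect((W*1000).astype(np.float32))
    if w<h: a+=90
    a=(a+90)%180-90
    print('coupon c',round(cx,1),round(cy,1),'size',round(w,1),round(h,1),'long axis deg',round(a,2),'z',np.median(P[m][:,2]).round(4),len(W))
E
python3 - <<'E'
from h import *
c=cap('wrist'); save(c,'w2.png',None,1.5); coupon(c,(.4918,.3145))
print(c['z_map'][300:310:5,200:300:30])
E
```

```text
coupon c 493.5 316.3 size 80.8 50.0 long axis deg 0.75 z 0.0086 2609
[[0.3618737  0.36256003 0.36074856 0.35083625]
 [0.36419198 0.36270115 0.36290056 0.34580684]]
```

View pics/w2.png

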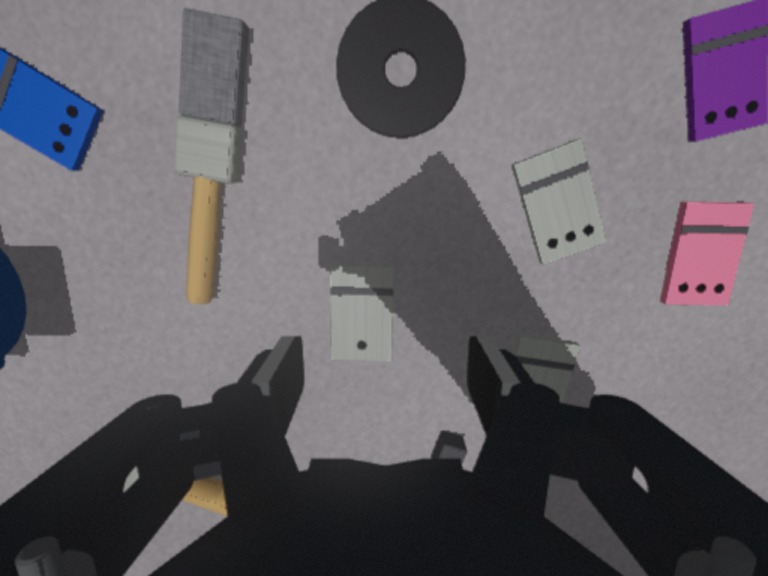

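The view shows coupon one at (361,315) with its single hole at (361,345). The fingers are open around its line, and the pose reads (0.4935, 0.3163).

```bash
cat >> h.py <<'E'
def delta(pos,yawdeg,pitch=0):
    """shift(cm)/rotvec from the measured pose to TCP pos; tool x at yaw, tilted by pitch deg about tool y"""
    o=get_obs(); a=np.radians(yawdeg)
    M=np.array([[np.cos(a),np.sin(a),0],[np.sin(a),-np.cos(a),0],[0,0,-1]])@R.from_euler('y',pitch,degrees=True).as_matrix()
    d=R.from_matrix(M)*R.from_rotvec(o['orientation']).inv()
    print('shift cm',((np.array(pos)-o['tcp_pos'])*100).round(2),'turn',d.as_rotvec().round(4),'toolz',M[:,2].round(3),'t',o['t'])
E
python3 -c "
from h import *
delta((.5085,.3165,.171),.75)"
```

```text
shift cm [ -2.83   2.2  -16.91] turn [ 0.     -0.002  -0.0153] toolz [ 0.  0. -1.] t 2.65
```

Call:
step_arm:
  targets:
    - [[-2.8, 2.2, -2], [0, 0, -0.015], 6.2]
    - [[-2.8, 2.2, -6], [0, 0, -0.015], 6.2]
    - [[-2.8, 2.2, -10], [0, 0, -0.015], 6.2]
    - [[-2.8, 2.2, -13], [0, 0, -0.015], 6.2]
    - [[-2.8, 2.2, -14.5], [0, 0, -0.015], 6.2]
    - [[-2.8, 2.2, -15], [0, 0, -0.015], 6.2]
    - [[-2.8, 2.2, -15], [0, 0, -0.015], 6.2]

```text
t: 3.35
tcp_pos: [0.5106, 0.3126, 0.1913]
orientation: [3.14, 0.011, -0.0]
contact_force: [-0.1, 0.6, 0.8]
finger_gap: 0.0623
gripper_force: 0.0
```

```bash
python3 -c "
from h import *
delta((.5085,.3165,.171),.75)"
```

```text
shift cm [-0.21  0.39 -2.03] turn [ 0.0012 -0.      0.0059] toolz [ 0.  0. -1.] t 3.35
```

Call:
step_arm:
  targets:
    - [[-0.2, 0.35, -1], [0, 0, 0.005], 6.2]
    - [[-0.2, 0.35, -1.8], [0, 0, 0.005], 6.2]
    - [[-0.2, 0.35, -2], [0, 0, 0.005], 6.2]
    - [[-0.2, 0.35, -2], [0, 0, 0.005], 6.2]

```text
t: 3.75
tcp_pos: [0.5076, 0.318, 0.171]
orientation: [3.141, 0.024, -0.001]
contact_force: [-0.2, -0.8, 0.0]
finger_gap: 0.0621
gripper_force: 0.0
```

Call:
step_arm:
  targets:
    - [[0, 0, 0], [0, 0, 0], 4.6]
    - [[0, 0, 0], [0, 0, 0], 4.6]
    - [[0, 0, 0], [0, 0, 0], 4.6]
    - [[0, 0, 0], [0, 0, 0], 4.6]
    - [[0, 0, 0], [0, 0, 0], 4.6]
    - [[0, 0, 0], [0, 0, 0], 4.6]
  grip_force: 60

```text
t: 4.35
tcp_pos: [0.5078, 0.318, 0.1719]
orientation: [-3.141, -0.023, -0.001]
contact_force: [-1.1, -1.7, 6.1]
finger_gap: 0.0481
gripper_force: 62.3
```

```bash
cat >> h.py <<'E'
TR=np.array([.5445,-.1108]); TY=-168.5
def place(xend,gx,up,zt=.1719,y=.005,p=10.1):
    """TCP pose laying a coupon; gx = grasp offset of coupon origin behind grasp (m)"""
    a=np.radians(TY); Q=np.array([[np.cos(a),-np.sin(a)],[np.sin(a),np.cos(a)]])
    xy=TR+Q@[xend-.04*np.cos(np.radians(p)),y]
    b=np.radians(TY+180)
    M=np.array([[np.cos(b),np.sin(b),0],[np.sin(b),-np.cos(b),0],[0,0,-1]])@R.from_euler('y',p,degrees=True).as_matrix()
    pos=np.r_[xy,.013+up]-M@[-gx,0,zt]
    print('tcp',pos.round(4)); delta(pos,TY+180,p)
E
python3 -c "
from h import *
place(-.01,.0143,.05)"
```

```text
tcp [ 0.5781 -0.1091  0.2347]
shift cm [  7.04 -42.71   6.28] turn [ 0.0187 -0.175   0.1855] toolz [ 0.172  0.035 -0.985] t 4.35
```

Call:
step_arm:
  targets:
    - [[0, 0, 3], [0, 0, 0], 4.6]
    - [[0, 0, 8], [0, 0, 0], 4.6]
    - [[0.5, -4, 11], [0, 0, 0], 4.6]
    - [[1.2, -8, 11], [0, 0, 0.03], 4.6]
    - [[1.8, -12, 11], [0, 0, 0.06], 4.6]
    - [[2.5, -16, 11], [0, 0, 0.09], 4.6]
    - [[3.2, -20, 11], [0, 0, 0.12], 4.6]
    - [[4, -24, 11], [0.02, -0.05, 0.15], 4.6]
    - [[4.7, -28, 11], [0.02, -0.1, 0.185], 4.6]
    - [[5.3, -32, 11], [0.019, -0.15, 0.185], 4.6]

```text
t: 5.35
tcp_pos: [0.5608, -0.0037, 0.2814]
orientation: [-3.099, -0.313, -0.237]
contact_force: [0.6, 0.2, -1.1]
finger_gap: 0.0478
gripper_force: 63.1
```

Call:
step_arm:
  targets:
    - [[0.6, -4, 0], [0, -0.025, 0], 4.6]
    - [[1.2, -7, 0], [0, -0.025, 0], 4.6]
    - [[1.7, -9.5, -2], [0, -0.025, 0], 4.6]
    - [[1.7, -10.7, -4], [0, -0.025, 0], 4.6]
    - [[1.7, -10.7, -4.7], [0, -0.025, 0], 4.6]
    - [[1.7, -10.7, -4.7], [0, -0.025, 0], 4.6]
    - [[1.7, -10.7, -4.7], [0, -0.025, 0], 4.6]

```text
t: 6.05
tcp_pos: [0.578, -0.1074, 0.2348]
orientation: [-3.098, -0.314, -0.274]
contact_force: [-0.0, 1.0, -2.0]
finger_gap: 0.0481
gripper_force: 63.1
```

```bash
python3 -c "
from h import *
print(get_obs()['finger_gap'],get_obs()['gripper_force'])
place(-.01,.0143,.001)
c=cap('wrist'); save(c,'w3.png',None,1.5)"
```

```text
0.04805578741426604 63.07878613471985
tcp [ 0.5781 -0.1091  0.1857]
shift cm [ 0.02 -0.16 -4.91] turn [ 0.0016  0.0001 -0.0015] toolz [ 0.172  0.035 -0.985] t 6.05
```

View pics/w3.png

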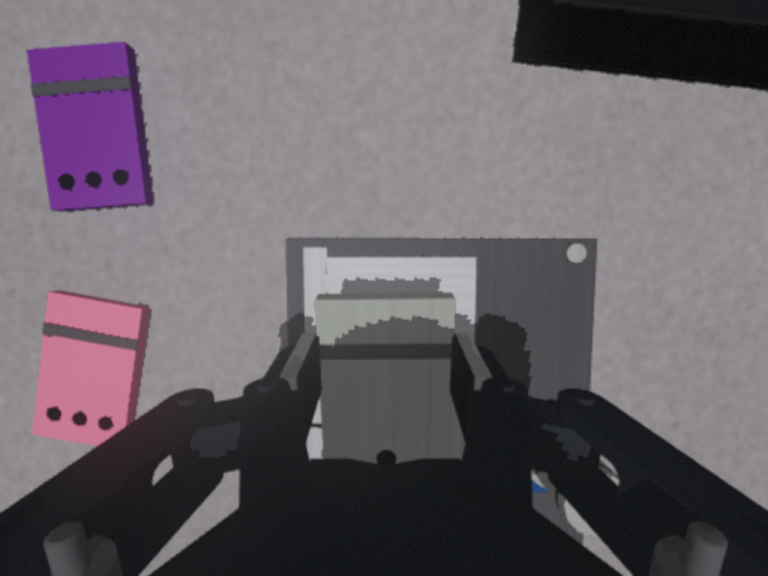

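The coupon is held over the step and aligned with the tray, its hole at (387,457). I'll lower it.

Call:
step_arm:
  targets:
    - [[0, -0.15, -2], [0, 0, 0], 4.6]
    - [[0, -0.15, -3.8], [0, 0, 0], 4.6]
    - [[0, -0.15, -4.5], [0, 0, 0], 4.6]
    - [[0, -0.15, -4.9], [0, 0, 0], 4.6]
    - [[0, -0.15, -4.9], [0, 0, 0], 4.6]

```text
t: 6.6
tcp_pos: [0.5779, -0.11, 0.1856]
orientation: [-3.098, -0.313, -0.273]
contact_force: [-0.3, -0.2, -1.4]
finger_gap: 0.0479
gripper_force: 63.1
```

```bash
python3 -c "
from h import *
o=get_obs();print(o['finger_gap'],o['contact_force'],o['moment'])
place(-.01,.0143,.0)"
```

```text
0.047937257455025015 [-0.25207308 -0.17672311 -1.41887395] [-0.04396097  0.23051624  0.00344682]
tcp [ 0.5781 -0.1091  0.1847]
shift cm [ 0.02  0.09 -0.09] turn [ 0.0023 -0.     -0.0004] toolz [ 0.172  0.035 -0.985] t 6.6
```

Call:
step_arm:
  targets:
    - [[0, 0.05, -0.1], [0, 0, 0], 4.6]
    - [[0, 0.05, -0.1], [0, 0, 0], 4.6]

```text
t: 6.8
tcp_pos: [0.578, -0.1098, 0.185]
orientation: [-3.099, -0.312, -0.275]
contact_force: [0.2, -0.6, -1.4]
finger_gap: 0.0479
gripper_force: 63.1
```

Call:
step_arm:
  targets:
    - [[0, 0, 0], [0, 0, 0], 5.2]
    - [[0, 0, 0], [0, 0, 0], 5.6]
    - [[0, 0, 0], [0, 0, 0], 6.0]
    - [[0, 0, 0], [0, 0, 0], 6.0]

```text
t: 7.2
tcp_pos: [0.5778, -0.11, 0.1844]
orientation: [-3.099, -0.312, -0.273]
contact_force: [-0.1, 0.3, -0.6]
finger_gap: 0.0598
gripper_force: 0.0
```

Call:
step_arm:
  targets:
    - [[-0.2, 0, 1], [0, 0, 0], 6.0]
    - [[-0.6, -0.1, 3], [0, 0, 0], 6.0]
    - [[-1.5, 2, 6], [0, 0.08, 0], 6.2]
    - [[-2, 6, 10], [0, 0.15, 0], 6.2]
    - [[-2, 6, 10], [-0.02, 0.175, 0], 6.2]
    - [[-2, 6, 10], [-0.02, 0.175, 0], 6.2]
    - [[-2, 6, 10], [-0.02, 0.175, 0], 6.2]

```text
t: 7.9
tcp_pos: [0.5575, -0.0504, 0.2843]
orientation: [-3.113, -0.311, 0.001]
contact_force: [-0.1, -0.0, -0.3]
finger_gap: 0.0621
gripper_force: 0.0
```

Run:
```python
from h import *
import pickle
c=cap('wrist'); save(c,'w4.png',None,1.5); pickle.dump(c,open('w4.pkl','wb'))
o=get_obs(); print(o['t'],o['tcp_pos'])
```

```text
7.95 [ 0.55726607 -0.05089404  0.28381264]
```

View pics/w4.png

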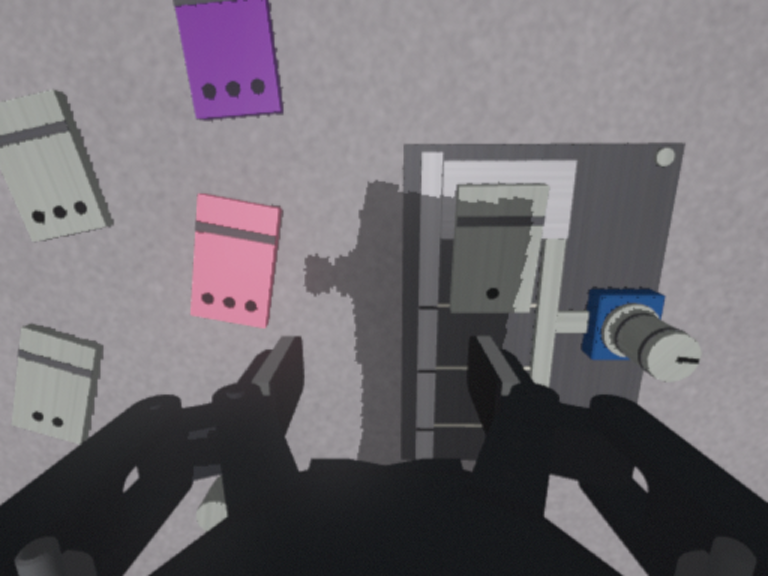

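The view shows coupon one lying on the step, with its tail edge at (450–528, 313) near line 1 (v≈307). Coupon two is at (57,385) and coupon three at (45,165).

Run:
```python
from h import *
import pickle
c=pickle.load(open('w4.pkl','rb'))
a=np.radians(TY);Q=np.array([[np.cos(a),-np.sin(a)],[np.sin(a),np.cos(a)]])
tr=lambda u,v,h: ((px(c,u/1.5,v/1.5,h)[:2]-TR)@Q*1000).round(1)
print('corners',tr(404,144,.006),tr(684,143,.006),'lines',tr(445,307,.006),tr(445,370,.006),tr(445,427,.006))
print('fence',tr(441,180,.011),tr(440,300,.011),'jaw',tr(543,250,.011),tr(533,380,.011),'step',tr(560,238,.014))
print('c1 tail',tr(450,312,.0139),tr(513,314,.0139),'head',tr(457,184,.028),tr(548,184,.028))
P=cloud(c); print('thim',P[int(355/1.5),int(668/1.5)])
p=P[int(205/1.5):int(300/1.5),int(462/1.5):int(505/1.5)].reshape(-1,3); A=np.c_[(p[:,:2]-TR)@Q,np.ones(len(p))]; s=np.linalg.lstsq(A,p[:,2],rcond=None)[0]; print('plane slope',s, 'top at centre',s@[-.049,.005,1])
coupon(c,(.4365,.1632)); coupon(c,(.5859,.1654))
```

```text
corners [-109.9  -48.1] [-110.1  115.9] lines [ -8.5 -20. ] [ 37.1 -18.2] [ 82.1 -16.5]
fence [-89.3 -26.1] [-14.9 -24.1] jaw [-47.4  38.3] [41.6 40.7] step [-55.3  46.6]
c1 tail [ -7.8 -17.8] [-6.6 22.3] head [-87.3 -19.3] [-87.3  30.6]
thim [ 0.56452573 -0.19570942  0.06407502]
plane slope [-0.21330778 -0.7874612   0.01080325] top at centre 0.017318024564143976
coupon c 437.1 164.8 size 52.7 82.8 long axis deg -7.13 z 0.0086 3471
coupon c 586.0 167.7 size 80.1 53.5 long axis deg 22.95 z 0.0086 4948
```

```bash
python3 -c "
from h import *
delta((.49,.163,.30),-6)"
```

```text
shift cm [-6.73 21.39  1.62] turn [-0.0129 -0.001  -0.3031] toolz [ 0.  0. -1.] t 7.95
```

Call:
step_arm:
  targets:
    - [[-1.5, 4.5, 1.6], [0, 0, -0.05], 6.2]
    - [[-3, 9, 1.6], [0, 0, -0.12], 6.2]
    - [[-4.5, 14, 1.6], [-0.01, 0, -0.2], 6.2]
    - [[-6, 18, 1.6], [-0.01, 0, -0.27], 6.2]
    - [[-6.7, 21.4, 1.6], [-0.012, 0, -0.303], 6.2]
    - [[-6.7, 21.4, 1.6], [-0.012, 0, -0.303], 6.2]
    - [[-6.7, 21.4, 1.6], [-0.012, 0, -0.303], 6.2]
    - [[-6.7, 21.4, 1.6], [-0.012, 0, -0.303], 6.2]

```text
t: 8.75
tcp_pos: [0.4911, 0.1622, 0.2997]
orientation: [3.137, -0.166, -0.002]
contact_force: [-0.0, 0.2, 0.4]
finger_gap: 0.0617
gripper_force: 0.0
```

Run:
```python
from h import *
c=cap('wrist'); coupon(c,(.437,.164)); coupon(c,(.586,.1665))
save(c,'w5.png',None,1.5)
delta((.452,.1632,.19),-6)
```

```text
coupon c 436.7 165.8 size 49.6 80.9 long axis deg -7.29 z 0.0086 3217
coupon c 585.6 169.1 size 79.9 50.0 long axis deg 23.0 z 0.0086 4937
shift cm [ -3.92   0.11 -10.99] turn [-0.0002 -0.001   0.0016] toolz [ 0.  0. -1.] t 8.8
```

View pics/w5.png

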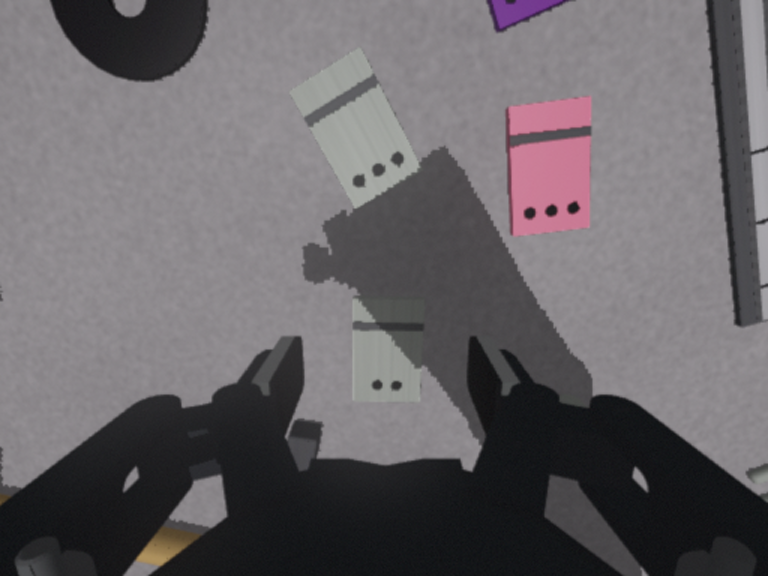

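Coupon two (two holes at (377,385) and (396,385)) is centred between the fingers. The gauge block at (307,435) is nearby, so I'll check clearance.

Run:
```python
from h import *
c=cap('top'); P=cloud(c); Z=P[...,2]; m=(Z>.014)&(Z<.03)&(np.hypot(P[...,0]-.40,P[...,1]-.20)<.06)
print(P[m].min(0),P[m].max(0),m.sum())
delta((.4509,.1640,.19),-7.3)
```

```text
[0.35290299 0.2227932  0.01525941] [0.38295865 0.24642664 0.02786871] 71
shift cm [ -4.03   0.18 -11.  ] turn [-0.0004 -0.0009 -0.0209] toolz [ 0.  0. -1.] t 8.85
```

Call:
step_arm:
  targets:
    - [[-2, 0.2, -3], [0, 0, -0.02], 6.2]
    - [[-4, 0.2, -7], [0, 0, -0.02], 6.2]
    - [[-4, 0.2, -10], [0, 0, -0.02], 6.2]
    - [[-4, 0.2, -11], [0, 0, -0.02], 6.2]
    - [[-4, 0.2, -11], [0, 0, -0.02], 6.2]
    - [[-4, 0.2, -11], [0, 0, -0.02], 6.2]

```text
t: 9.45
tcp_pos: [0.4516, 0.1657, 0.191]
orientation: [-3.134, 0.196, -0.001]
contact_force: [0.2, -0.4, 0.3]
finger_gap: 0.0622
gripper_force: 0.0
```

Run:
```python
from h import *
delta((.4509,.1640,.172),-7.3)
```

```text
shift cm [-0.07 -0.17 -1.9 ] turn [-0.0014  0.0006 -0.0027] toolz [ 0.  0. -1.] t 9.45
```

Call:
step_arm:
  targets:
    - [[0, -0.1, -1], [0, 0, 0], 6.2]
    - [[0, -0.1, -1.9], [0, 0, 0], 6.2]
    - [[0, -0.1, -1.9], [0, 0, 0], 6.2]
    - [[0, -0.1, -1.9], [0, 0, 0], 4.6]
    - [[0, -0.1, -1.9], [0, 0, 0], 4.6]
    - [[0, -0.1, -1.9], [0, 0, 0], 4.6]
    - [[0, -0.1, -1.9], [0, 0, 0], 4.6]
    - [[0, -0.1, -1.9], [0, 0, 0], 4.6]
    - [[0, -0.1, -1.9], [0, 0, 0], 4.6]

```text
t: 10.35
tcp_pos: [0.4506, 0.165, 0.1716]
orientation: [-3.135, 0.194, 0.001]
contact_force: [-1.5, -0.1, 6.2]
finger_gap: 0.0481
gripper_force: 62.3
```

Run:
```python
from h import *
o=get_obs(); gx=(o['tcp_pos'][:2]-[.4367,.1658])@[.992,-.127]; print('gx',gx,o['tcp_pos'],o['finger_gap'])
place(.035,gx,.05,o['tcp_pos'][2])
```

```text
gx 0.013883724360924889 [0.45058938 0.16496963 0.17162686] 0.04806092459175742
tcp [ 0.5337 -0.1181  0.2344]
shift cm [  8.31 -28.31   6.28] turn [ 0.0059 -0.1776  0.3234] toolz [ 0.172  0.035 -0.985] t 10.35
```

Call:
step_arm:
  targets:
    - [[0, 0, 4], [0, 0, 0], 4.6]
    - [[0.5, -3, 8], [0, 0, 0], 4.6]
    - [[1.5, -7, 8], [0, -0.02, 0.04], 4.6]
    - [[3, -11, 8], [0, -0.05, 0.09], 4.6]
    - [[4.5, -15, 8], [0.002, -0.08, 0.15], 4.6]
    - [[5.8, -19, 8], [0.004, -0.11, 0.21], 4.6]
    - [[7, -23, 8], [0.005, -0.14, 0.26], 4.6]
    - [[8, -27, 8], [0.006, -0.178, 0.323], 4.6]
    - [[8.3, -28.3, 7], [0.006, -0.178, 0.323], 4.6]
    - [[8.3, -28.3, 6.3], [0.006, -0.178, 0.323], 4.6]

```text
t: 11.35
tcp_pos: [0.5334, -0.1212, 0.2335]
orientation: [-3.098, -0.302, -0.273]
contact_force: [0.3, -0.0, -2.6]
finger_gap: 0.0482
gripper_force: 63.8
```

Call:
step_arm:
  targets:
    - [[0, 0, 0], [0, 0, 0], 4.6]
    - [[0, 0, 0], [0, 0, 0], 4.6]
    - [[0, 0, 0], [0, 0, 0], 4.6]

```text
t: 11.65
tcp_pos: [0.5339, -0.1162, 0.2346]
orientation: [-3.095, -0.315, -0.274]
contact_force: [-0.0, 0.0, -2.3]
finger_gap: 0.0481
gripper_force: 63.8
```

Run:
```python
from h import *
place(.035,.0139,.0,.1717)
```

```text
tcp [ 0.5337 -0.1181  0.1845]
shift cm [-0.02 -0.19 -5.01] turn [-0.0007  0.0005 -0.0022] toolz [ 0.172  0.035 -0.985] t 11.65
```

Call:
step_arm:
  targets:
    - [[0, -0.15, -2], [0, 0, 0], 4.6]
    - [[0, -0.15, -3.8], [0, 0, 0], 4.6]
    - [[0, -0.15, -4.6], [0, 0, 0], 4.6]
    - [[0, -0.15, -4.9], [0, 0, 0], 4.6]
    - [[0, -0.15, -4.9], [0, 0, 0], 4.6]

```text
t: 12.15
tcp_pos: [0.5339, -0.1189, 0.1854]
orientation: [-3.096, -0.313, -0.274]
contact_force: [0.1, -0.2, -2.8]
finger_gap: 0.0479
gripper_force: 63.8
```

Run:
```python
from h import *
o=get_obs();print(o['contact_force'],o['moment']);place(.035,.0139,.0,.1717)
```

```text
[ 0.09666648 -0.16220106 -2.75505483] [-0.03057058  0.26457324 -0.00418193]
tcp [ 0.5337 -0.1181  0.1845]
shift cm [-0.02  0.08 -0.1 ] turn [-0.0004  0.0004 -0.0006] toolz [ 0.172  0.035 -0.985] t 12.15
```

Lower 1 mm, release, retreat, and head over to coupon three.

Call:
step_arm:
  targets:
    - [[0, 0.05, -0.1], [0, 0, 0], 4.6]
    - [[0, 0.05, -0.1], [0, 0, 0], 4.6]
    - [[0, 0.05, -0.1], [0, 0, 0], 5.2]
    - [[0, 0.05, -0.1], [0, 0, 0], 5.6]
    - [[0, 0.05, -0.1], [0, 0, 0], 6.0]
    - [[0, 0.05, -0.1], [0, 0, 0], 6.0]

```text
t: 12.75
tcp_pos: [0.5338, -0.119, 0.1844]
orientation: [-3.096, -0.311, -0.275]
contact_force: [0.8, -1.1, -0.3]
finger_gap: 0.0599
gripper_force: 0.0
```

Call:
step_arm:
  targets:
    - [[-0.2, 0, 1], [0, 0, 0], 6.0]
    - [[-0.6, -0.1, 3], [0, 0, 0], 6.0]
    - [[-1, 2, 6], [0, 0.08, 0], 6.2]
    - [[1, 6, 10], [-0.01, 0.15, 0], 6.2]
    - [[2.5, 6, 12], [-0.02, 0.175, 0], 6.2]
    - [[2.5, 6, 12], [-0.02, 0.175, 0], 6.2]
    - [[2.5, 6, 12], [-0.02, 0.175, 0], 6.2]

```text
t: 13.45
tcp_pos: [0.5587, -0.0588, 0.3051]
orientation: [-3.111, -0.311, -0.002]
contact_force: [-0.8, -0.7, -1.1]
finger_gap: 0.062
gripper_force: 0.0
```

Run:
```python
from h import *
import pickle
c=cap('wrist'); save(c,'w6.png',None,1.5); pickle.dump(c,open('w6.pkl','wb'))
coupon(c,(.586,.168))
delta((.63,.178,.30),23)
```

```text
coupon c 585.9 167.8 size 80.2 53.9 long axis deg 22.98 z 0.0086 4505
shift cm [ 7.21 23.74 -0.42] turn [-0.0146 -0.0039  0.2028] toolz [ 0.  0. -1.] t 13.5
```

View pics/w6.png

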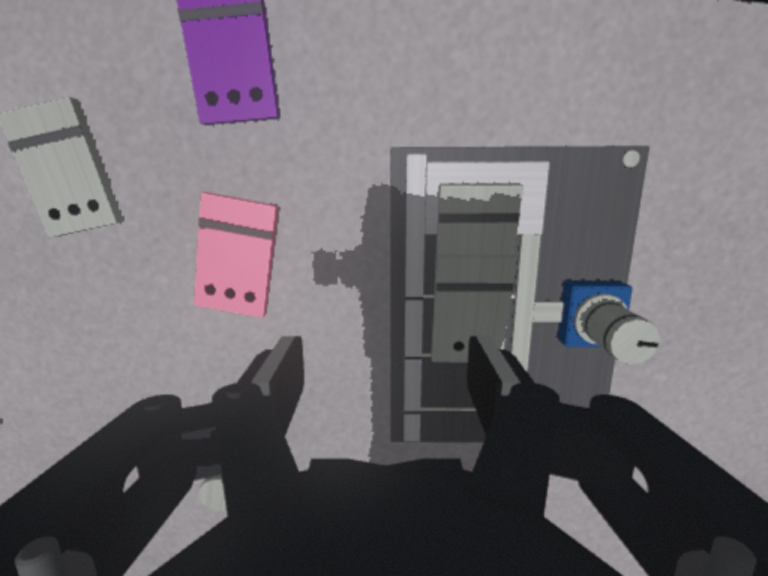

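Coupon two now overlaps coupon one, its tail edge at (470,361) on line 2. Coupon three, with three holes, is at (60,165). I move over it.

Call:
step_arm:
  targets:
    - [[1.3, 4.5, 0], [0, 0, 0.03], 6.2]
    - [[2.6, 9, 0], [0, 0, 0.08], 6.2]
    - [[4, 13.5, 0], [-0.01, 0, 0.13], 6.2]
    - [[5.5, 18, 0], [-0.01, 0, 0.17], 6.2]
    - [[6.7, 22, 0], [-0.014, -0.003, 0.2], 6.2]
    - [[7.2, 23.6, 0], [-0.014, -0.003, 0.2], 6.2]
    - [[7.2, 23.6, 0], [-0.014, -0.003, 0.2], 6.2]
    - [[7.2, 23.6, 0], [-0.014, -0.003, 0.2], 6.2]

```text
t: 14.3
tcp_pos: [0.6303, 0.1752, 0.3032]
orientation: [3.079, 0.62, -0.004]
contact_force: [0.1, -1.4, 0.3]
finger_gap: 0.0613
gripper_force: 0.0
```

Run:
```python
from h import *
c=cap('wrist'); coupon(c,(.586,.168))
delta((.5985,.1746,.19),23)
```

```text
coupon c 586.0 169.3 size 80.9 49.8 long axis deg 22.98 z 0.0085 3273
shift cm [-3.190e+00  1.000e-02 -1.135e+01] turn [ 0.0011 -0.002   0.0051] toolz [ 0.  0. -1.] t 14.35
```

Call:
step_arm:
  targets:
    - [[-1.6, 0, -3], [0, 0, 0], 6.2]
    - [[-3.2, 0, -7], [0, 0, 0.005], 6.2]
    - [[-3.2, 0, -10], [0, 0, 0.005], 6.2]
    - [[-3.2, 0, -11.3], [0, 0, 0.005], 6.2]
    - [[-3.2, 0, -11.3], [0, 0, 0.005], 6.2]
    - [[-3.2, 0, -11.3], [0, 0, 0.005], 6.2]

```text
t: 14.95
tcp_pos: [0.5995, 0.1763, 0.1923]
orientation: [-3.077, -0.628, -0.002]
contact_force: [0.8, -0.2, -0.0]
finger_gap: 0.0621
gripper_force: 0.0
```

Run:
```python
from h import *
delta((.599,.1748,.172),23)
```

```text
shift cm [-0.05 -0.15 -2.03] turn [-0.0012  0.0008 -0.0011] toolz [ 0.  0. -1.] t 14.95
```

Call:
step_arm:
  targets:
    - [[0, -0.1, -1], [0, 0, 0], 6.2]
    - [[0, -0.1, -2], [0, 0, 0], 6.2]
    - [[0, -0.1, -2], [0, 0, 0], 6.2]
    - [[0, -0.1, -2], [0, 0, 0], 4.6]
    - [[0, -0.1, -2], [0, 0, 0], 4.6]
    - [[0, -0.1, -2], [0, 0, 0], 4.6]
    - [[0, -0.1, -2], [0, 0, 0], 4.6]
    - [[0, -0.1, -2], [0, 0, 0], 4.6]
    - [[0, -0.1, -2], [0, 0, 0], 4.6]

```text
t: 15.85
tcp_pos: [0.5987, 0.1761, 0.1716]
orientation: [-3.077, -0.63, -0.0]
contact_force: [-1.5, -0.7, 5.6]
finger_gap: 0.0482
gripper_force: 62.6
```

Run:
```python
from h import *
o=get_obs(); gx=(o['tcp_pos'][:2]-[.586,.1692])@[.9205,.3907]; print('gx',gx,o['tcp_pos'],o['finger_gap'])
place(.08,gx,.05,o['tcp_pos'][2])
```

```text
gx 0.014428254147227305 [0.59873829 0.17611748 0.17156618] 0.0482353368932296
tcp [ 0.4901 -0.127   0.2344]
shift cm [-10.86 -30.31   6.29] turn [ 0.0514 -0.1687 -0.2029] toolz [ 0.172  0.035 -0.985] t 15.85
```

Call:
step_arm:
  targets:
    - [[0, 0, 4], [0, 0, 0], 4.6]
    - [[-1, -3, 8], [0, 0, 0], 4.6]
    - [[-2.5, -7, 8], [0.01, -0.02, -0.03], 4.6]
    - [[-4, -11, 8], [0.02, -0.05, -0.06], 4.6]
    - [[-5.5, -15, 8], [0.03, -0.08, -0.1], 4.6]
    - [[-7, -19, 8], [0.03, -0.11, -0.13], 4.6]
    - [[-8.5, -23, 8], [0.04, -0.14, -0.17], 4.6]
    - [[-10, -27, 8], [0.05, -0.168, -0.2], 4.6]
    - [[-10.9, -30.3, 7.5], [0.051, -0.169, -0.203], 4.6]
    - [[-10.9, -30.3, 6.3], [0.051, -0.169, -0.203], 4.6]

```text
t: 16.85
tcp_pos: [0.4877, -0.1329, 0.2344]
orientation: [-3.102, -0.298, -0.273]
contact_force: [0.8, 1.0, -3.3]
finger_gap: 0.0479
gripper_force: 63.4
```

Call:
step_arm:
  targets:
    - [[0, 0, 0], [0, 0, 0], 4.6]
    - [[0, 0, 0], [0, 0, 0], 4.6]
    - [[0, 0, 0], [0, 0, 0], 4.6]
    - [[0, 0, 0], [0, 0, 0], 4.6]

```text
t: 17.25
tcp_pos: [0.4902, -0.1259, 0.2347]
orientation: [-3.096, -0.315, -0.275]
contact_force: [-0.6, -0.0, -1.8]
finger_gap: 0.0477
gripper_force: 63.4
```

Run:
```python
from h import *
place(.08,.0144,.0,.1716)
```

```text
tcp [ 0.4901 -0.127   0.1845]
shift cm [-0.01 -0.11 -5.02] turn [ 0.0004  0.0007 -0.0018] toolz [ 0.172  0.035 -0.985] t 17.25
```

Call:
step_arm:
  targets:
    - [[0, -0.1, -2], [0, 0, 0], 4.6]
    - [[0, -0.1, -3.8], [0, 0, 0], 4.6]
    - [[0, -0.1, -4.6], [0, 0, 0], 4.6]
    - [[0, -0.1, -5], [0, 0, 0], 4.6]
    - [[0, -0.1, -5], [0, 0, 0], 4.6]
    - [[0, -0.1, -5], [0, 0, 0], 4.6]

```text
t: 17.85
tcp_pos: [0.49, -0.1277, 0.1848]
orientation: [-3.097, -0.312, -0.275]
contact_force: [0.6, 0.9, -1.8]
finger_gap: 0.0478
gripper_force: 63.4
```

Call:
step_arm:
  targets:
    - [[0, 0, 0], [0, 0, 0], 5.2]
    - [[0, 0, 0], [0, 0, 0], 5.6]
    - [[0, 0, 0], [0, 0, 0], 6.0]
    - [[0, 0, 0], [0, 0, 0], 6.0]

```text
t: 18.25
tcp_pos: [0.4898, -0.128, 0.1844]
orientation: [-3.097, -0.311, -0.274]
contact_force: [0.3, 0.0, -0.8]
finger_gap: 0.0597
gripper_force: 0.0
```

Call:
step_arm:
  targets:
    - [[-0.2, 0, 1], [0, 0, 0], 6.0]
    - [[-0.6, -0.1, 3], [0, 0, 0], 6.0]
    - [[0, 0, 6], [0, 0.08, 0], 6.2]
    - [[3, 0, 10], [-0.01, 0.15, 0], 6.2]
    - [[6, 0, 14], [-0.02, 0.175, 0], 6.2]
    - [[9, 0, 16], [-0.02, 0.175, 0], 6.2]
    - [[10, 0, 16], [-0.02, 0.175, 0], 6.2]
    - [[10, 0, 16], [-0.02, 0.175, 0], 6.2]
    - [[10, 0, 16], [-0.02, 0.175, 0], 6.2]

```text
t: 19.15
tcp_pos: [0.5882, -0.1281, 0.3431]
orientation: [-3.111, -0.311, 0.006]
contact_force: [-1.4, 0.3, -1.3]
finger_gap: 0.0618
gripper_force: 0.0
```

Run:
```python
from h import *
import pickle
c=cap('wrist'); save(c,'w7.png',None,1.5); pickle.dump(c,open('w7.pkl','wb'))
P=cloud(c); Z=P[...,2]
m=(Z>.055)&(Z<.075)&(np.hypot(P[...,0]-.563,P[...,1]+.2)<.05); print('thimble',P[m].mean(0),np.median(P[m],0),P[m].min(0),P[m].max(0),m.sum())
a=np.radians(TY);Q=np.array([[np.cos(a),-np.sin(a)],[np.sin(a),np.cos(a)]])
print('pred',TR+Q@[0,.092])
# height profile along tray x at y=5mm
for y in (-.012,.005,.022):
    xs=np.arange(-.095,.1,.008); h=[]
    for x in xs:
        w=TR+Q@[x,y]; s=np.hypot(P[...,0]-w[0],P[...,1]-w[1]); h.append(Z[np.unravel_index(s.argmin(),s.shape)])
    print((np.array(h)*1000).round(0))
print(get_obs()['q'].round(2))
delta((*(TR+Q@[0,.092]),.26),11.5)
```

```text
thimble [ 0.5685512  -0.19889642  0.06312482] [ 0.56862257 -0.19906618  0.06389329] [ 0.5554627  -0.21387402  0.05613087] [ 0.57742594 -0.18538076  0.06576524] 407
pred [ 0.56284185 -0.20095307]
[15. 24. 28. 26. 25. 22. 21. 28. 27. 26. 24. 22. 21. 28. 26. 25. 23. 21.
 20. 18. 17. 16. 15.  7.  6.]
[ 14.  24.  27.  25.  23. 255.  22.  30.  26.  25.  24.  22.  21.  28.
  26.  23.  22.  22.  20.  20.  17.  15.  15.   7.   7.]
[15. 23. 27. 27. 24. 24. 22. 29. 27. 26. 24. 23. 21. 28. 25. 26. 23. 22.
 21. 18. 19. 17. 14.  6.  5.]
[ 0.38  0.54 -0.37  1.71  0.21  0.94 -1.44]
shift cm [-2.53 -7.29 -8.3 ] turn [-0.0146 -0.0056  0.0016] toolz [ 0.  0. -1.] t 19.2
```

The height profile shows three clean shingles, with tails at about −8, 36 and 80 mm. Next is the thimble.

Call:
step_arm:
  targets:
    - [[-1, -3, 0], [0, 0, 0], 6.2]
    - [[-2.4, -7, -1], [-0.014, -0.005, 0], 6.2]
    - [[-2.5, -7.2, -4], [-0.014, -0.005, 0], 6.2]
    - [[-2.5, -7.2, -7], [-0.014, -0.005, 0], 6.2]
    - [[-2.5, -7.2, -7.5], [-0.014, -0.005, 0], 6.2]
    - [[-2.5, -7.2, -7.5], [-0.014, -0.005, 0], 6.2]
    - [[-2.5, -7.2, -7.5], [-0.014, -0.005, 0], 6.2]

```text
t: 19.9
tcp_pos: [0.5649, -0.1996, 0.2702]
orientation: [-3.126, -0.313, -0.005]
contact_force: [0.5, 0.6, -0.2]
finger_gap: 0.0625
gripper_force: 0.0
```

Run:
```python
from h import *
c=cap('wrist'); P=cloud(c); Z=P[...,2]
m=(Z>.060)&(Z<.069)&(np.hypot(P[...,0]-.563,P[...,1]+.2)<.03); print('thimble',P[m].min(0),P[m].max(0),m.sum())
k=[px(c,u,v,.0635)[:2]*1000 for v,u in zip(*np.nonzero(m))]; print(cv2.minEnclosingCircle(np.array(k,np.float32)))
print(get_obs()['q'].round(2))
delta((.5632,-.2,.205),11.5)
```

```text
thimble [ 0.54943973 -0.21381305  0.0600899 ] [ 0.57694486 -0.18629922  0.0665384 ] 1137
((563.6422729492188, -199.93841552734375), 14.454784393310547)
[ 0.47  0.62 -0.33  1.79  0.27  0.77 -1.37]
shift cm [-0.19 -0.03 -6.56] turn [-0.0002  0.0044  0.0009] toolz [ 0.  0. -1.] t 19.95
```

Call:
step_arm:
  targets:
    - [[-0.15, 0, -3], [0, 0.004, 0], 6.0]
    - [[-0.15, 0, -5.5], [0, 0.004, 0], 6.0]
    - [[-0.15, 0, -6.5], [0, 0.004, 0], 6.0]
    - [[-0.15, 0, -6.5], [0, 0.004, 0], 6.0]

```text
t: 20.35
tcp_pos: [0.5632, -0.1997, 0.204]
orientation: [-3.125, -0.313, 0.003]
contact_force: [0.1, 0.3, 0.1]
finger_gap: 0.0602
gripper_force: 0.0
```

Run:
```python
from h import *
delta((.5636,-.2,.205),11.5)
```

```text
shift cm [ 0.04 -0.03  0.1 ] turn [-0.0009 -0.0023  0.001 ] toolz [ 0.  0. -1.] t 20.35
```

Call:
step_arm:
  targets:
    - [[0, 0, 0], [0, 0, 0], 4]
    - [[0, 0, 0], [0, 0, 0], 2.2]
    - [[0, 0, 0], [0, 0, 0], 2.2]
    - [[0, 0, 0], [0, 0, 0], 2.2]
    - [[0, 0, 0], [0, 0, 0], 2.2]
    - [[0, 0, 0], [0, 0, 0], 2.2]
    - [[0, 0, 0], [0, 0, 0], 2.2]
    - [[0, 0, 0], [0, 0, 0], 2.2]
  grip_force: 40

```text
t: 21.15
tcp_pos: [0.5637, -0.1994, 0.206]
orientation: [-3.126, -0.313, -0.001]
contact_force: [-1.2, 2.6, 7.3]
finger_gap: 0.0272
gripper_force: 38.9
```

Call:
step_arm:
  targets:
    - [[0, 0, 0], [0, 0, -0.05], 2.2]
    - [[0, 0, 0], [0, 0, -0.12], 2.2]
    - [[0, 0, 0], [0, 0, -0.2], 2.2]
    - [[0, 0, 0], [0, 0, -0.3], 2.2]
    - [[0, 0, 0], [0, 0, -0.4], 2.2]
    - [[0, 0, 0], [0, 0, -0.4], 2.2]

```text
t: 21.75
tcp_pos: [0.5636, -0.1998, 0.2059]
orientation: [-3.125, 0.32, -0.001]
contact_force: [-1.1, 0.8, 7.3]
finger_gap: 0.0267
gripper_force: 39.1
```

Run:
```python
from h import *
o=get_obs(); print(o['q'].round(2),o['moment'].round(3),o['contact_force'].round(1),o['finger_gap'])
```

```text
[ 0.38  0.7  -0.18  1.85  0.2   0.61 -1.7 ] [ 0.141  0.463 -0.042] [-1.1  0.8  7.3] 0.02673069081281264
```

Call:
step_arm:
  targets:
    - [[0, 0, 0], [0, 0, -0.1], 2.2]
    - [[0, 0, 0], [0, 0, -0.2], 2.2]
    - [[0, 0, 0], [0, 0, -0.3], 2.2]
    - [[0, 0, 0], [0, 0, -0.4], 2.2]
    - [[0, 0, 0], [0, 0, -0.5], 2.2]
    - [[0, 0, 0], [0, 0, -0.6], 2.2]
    - [[0, 0, 0], [0, 0, -0.7], 2.2]
    - [[0, 0, 0], [0, 0, -0.8], 2.2]
    - [[0, 0, 0], [0, 0, -0.85], 2.2]
    - [[0, 0, 0], [0, 0, -0.85], 2.2]

```text
t: 22.75
tcp_pos: [0.5631, -0.2004, 0.2059]
orientation: [-2.715, 1.578, -0.001]
contact_force: [-3.2, -0.8, 9.3]
finger_gap: 0.0267
gripper_force: 39.5
```

Run:
```python
from h import *
o=get_obs(); print(o['q'].round(2),o['moment'].round(3),o['contact_force'].round(1),o['finger_gap'])
```

```text
[ 0.23  0.7   0.06  1.85 -0.07  0.59 -2.3 ] [-0.329  0.936 -0.026] [-3.2 -0.8  9.3] 0.026650310874305902
```

Call:
step_arm:
  targets:
    - [[0, 0, 0], [0, 0, 0], 4]
    - [[0, 0, 0], [0, 0, 0], 6]
    - [[0, 0, 0], [0, 0, 0], 6]
    - [[0, 0, 0], [0, 0, 0.1], 6]
    - [[0, 0, 0], [0, 0, 0.24], 6]
    - [[0, 0, 0], [0, 0, 0.38], 6]
    - [[0, 0, 0], [0, 0, 0.52], 6]
    - [[0, 0, 0], [0, 0, 0.66], 6]
    - [[0, 0, 0], [0, 0, 0.8], 6]
    - [[0, 0, 0], [0, 0, 0.94], 6]

```text
t: 23.75
tcp_pos: [0.5633, -0.1999, 0.2043]
orientation: [-3.136, 0.165, 0.001]
contact_force: [0.4, -0.1, 0.2]
finger_gap: 0.0604
gripper_force: 0.0
```

Call:
step_arm:
  targets:
    - [[0, 0, 0], [0, 0, 0.14], 6]
    - [[0, 0, 0], [0, 0, 0.28], 6]
    - [[0, 0, 0], [0, 0, 0.42], 6]
    - [[0, 0, 0], [0, 0, 0.56], 6]
    - [[0, 0, 0], [0, 0, 0.7], 6]
    - [[0, 0, 0], [0, 0, 0.7], 6]
    - [[0, 0, 0], [0, 0, 0.7], 6]

```text
t: 24.45
tcp_pos: [0.5632, -0.2001, 0.2042]
orientation: [-3.007, -0.906, 0.002]
contact_force: [1.3, 1.0, -0.1]
finger_gap: 0.0602
gripper_force: 0.0
```

Run:
```python
from h import *
o=get_obs(); print(o['q'].round(2),o['moment'].round(3),o['contact_force'].round(1),o['finger_gap'],o['tcp_pos'])
```

```text
[ 0.52  0.72 -0.4   1.84  0.43  0.67 -1.13] [-0.028  0.    -0.013] [ 1.3  1.  -0.1] 0.06019756715330039 [ 0.56318756 -0.20006188  0.20423937]
```

Call:
step_arm:
  targets:
    - [[0, 0, 0], [0, 0, 0], 4]
    - [[0, 0, 0], [0, 0, 0], 2.2]
    - [[0, 0, 0], [0, 0, 0], 2.2]
    - [[0, 0, 0], [0, 0, 0], 2.2]
    - [[0, 0, 0], [0, 0, 0], 2.2]
    - [[0, 0, 0], [0, 0, 0], 2.2]
    - [[0, 0, 0], [0, 0, 0], 2.2]
  grip_force: 40

```text
t: 25.15
tcp_pos: [0.5631, -0.1996, 0.2045]
orientation: [-3.006, -0.912, 0.002]
contact_force: [-1.9, 2.1, 5.5]
finger_gap: 0.0271
gripper_force: 39.2
```

Call:
step_arm:
  targets:
    - [[0, 0, 0], [0, 0, -0.05], 2.2]
    - [[0, 0, 0], [0, 0, -0.1], 2.2]
    - [[0, 0, 0], [0, 0, -0.15], 2.2]
    - [[0, 0, 0], [0, 0, -0.2], 2.2]
    - [[0, 0, 0], [0, 0, -0.25], 2.2]
    - [[0, 0, 0], [0, 0, -0.3], 2.2]

```text
t: 25.75
tcp_pos: [0.5631, -0.1996, 0.2045]
orientation: [-3.108, -0.45, 0.002]
contact_force: [-0.9, 2.4, 6.1]
finger_gap: 0.027
gripper_force: 39.2
```

Run:
```python
from h import *
o=get_obs(); print(o['q'].round(2),o['moment'].round(3),o['contact_force'].round(1),o['finger_gap'])
```

```text
[ 0.46  0.71 -0.32  1.84  0.35  0.64 -1.35] [0.42  0.524 0.092] [-0.9  2.4  6.1] 0.026985989347950663
```

Call:
step_arm:
  targets:
    - [[0, 0, 0], [0, 0, -0.08], 2.2]
    - [[0, 0, 0], [0, 0, -0.16], 2.2]
    - [[0, 0, 0], [0, 0, -0.24], 2.2]
    - [[0, 0, 0], [0, 0, -0.32], 2.2]
    - [[0, 0, 0], [0, 0, -0.4], 2.2]
    - [[0, 0, 0], [0, 0, -0.48], 2.2]

```text
t: 26.35
tcp_pos: [0.5631, -0.1997, 0.2046]
orientation: [-3.126, 0.304, 0.002]
contact_force: [-2.4, 1.7, 5.8]
finger_gap: 0.0269
gripper_force: 39.2
```

Run:
```python
from h import *
o=get_obs(); print(o['q'].round(2),o['moment'].round(3),o['contact_force'].round(1),o['finger_gap'])
```

```text
[ 0.38  0.7  -0.19  1.85  0.21  0.62 -1.7 ] [0.332 0.538 0.069] [-2.4  1.7  5.8] 0.02693021870863979
```

Call:
step_arm:
  targets:
    - [[0, 0, 0], [0, 0, -0.08], 2.2]
    - [[0, 0, 0], [0, 0, -0.16], 2.2]
    - [[0, 0, 0], [0, 0, -0.24], 2.2]
    - [[0, 0, 0], [0, 0, -0.32], 2.2]
    - [[0, 0, 0], [0, 0, -0.4], 2.2]
    - [[0, 0, 0], [0, 0, -0.4], 2.2]

```text
t: 26.95
tcp_pos: [0.563, -0.1997, 0.2045]
orientation: [-3.003, 0.919, 0.002]
contact_force: [-2.6, 0.7, 6.4]
finger_gap: 0.0273
gripper_force: 39.4
```

Run:
```python
from h import *
o=get_obs(); print(o['q'].round(2),o['moment'].round(3),o['contact_force'].round(1),o['finger_gap'])
```

```text
[ 0.31  0.7  -0.07  1.85  0.08  0.6  -1.98] [0.24  0.65  0.005] [-2.6  0.7  6.4] 0.027319270475603175
```

Call:
step_arm:
  targets:
    - [[0, 0, 0], [0, 0, -0.08], 2.2]
    - [[0, 0, 0], [0, 0, -0.16], 2.2]
    - [[0, 0, 0], [0, 0, -0.24], 2.2]
    - [[0, 0, 0], [0, 0, -0.32], 2.2]
    - [[0, 0, 0], [0, 0, -0.4], 2.2]
    - [[0, 0, 0], [0, 0, -0.5], 2.2]

```text
t: 27.55
tcp_pos: [0.5629, -0.1998, 0.2045]
orientation: [-2.682, 1.634, 0.002]
contact_force: [-2.8, 1.9, 5.7]
finger_gap: 0.0269
gripper_force: 39.4
```

Run:
```python
from h import *
o=get_obs(); print(o['q'].round(2),o['moment'].round(3),o['contact_force'].round(1),o['finger_gap'])
```

```text
[ 0.22  0.7   0.06  1.85 -0.08  0.59 -2.33] [0.254 0.771 0.143] [-2.8  1.9  5.7] 0.026940807947523626
```

Call:
step_arm:
  targets:
    - [[0, 0, 0], [0, 0, 0], 4]
    - [[0, 0, 0], [0, 0, 0], 6]
    - [[0, 0, 0], [0, 0, 0], 6.2]
    - [[0, 0, 2], [0, 0, 0], 6.2]
    - [[0, 0, 6], [0, 0, 0], 6.2]
    - [[0, 0, 10], [0, 0, 0.12], 6.2]
    - [[0, 0, 13], [0, 0, 0.26], 6.2]
    - [[0, 0, 13], [0, 0, 0.4], 6.2]
    - [[1, 2, 13], [0, 0, 0.54], 6.2]
    - [[2, 4, 13], [0, 0, 0.68], 6.2]

```text
t: 28.55
tcp_pos: [0.5832, -0.1604, 0.3348]
orientation: [-3.077, 0.633, -0.0]
contact_force: [0.4, 0.3, -0.3]
finger_gap: 0.062
gripper_force: 0.0
```

Call:
step_arm:
  targets:
    - [[2, 2, 0], [0, 0, 0.14], 6.2]
    - [[4, 3, 0], [0, 0, 0.28], 6.2]
    - [[4, 3, 0], [0, 0, 0.42], 6.2]
    - [[4, 3, 0], [0, 0, 0.42], 6.2]
    - [[4, 3, 0], [0, 0, 0.42], 6.2]

```text
t: 29.05
tcp_pos: [0.6229, -0.1306, 0.3341]
orientation: [-3.141, -0.008, 0.002]
contact_force: [0.1, -1.0, -0.5]
finger_gap: 0.062
gripper_force: 0.0
```

Run:
```python
from h import *
import pickle
c=cap('wrist'); pickle.dump(c,open('w8.pkl','wb')); save(c,'w8.png',None,1.5)
P=cloud(c); Z=P[...,2]
a=np.radians(TY);Q=np.array([[np.cos(a),-np.sin(a)],[np.sin(a),np.cos(a)]])
def prof(f,rng):
    h=[]
    for s in rng:
        w=TR+Q@f(s); d=np.hypot(P[...,0]-w[0],P[...,1]-w[1]); h.append(Z[np.unravel_index(d.argmin(),d.shape)])
    return (np.array(h)*1000).round(0)
for y in (-.015,.0,.015): print(prof(lambda s:[s,y],np.arange(-.095,.1,.008)))
for x in (-.03,.015,.06): print(x,prof(lambda s:[x,s],np.arange(-.036,.046,.002)))
o=get_obs(); print(o['t'],o['tcp_pos'],o['q'].round(2))
```

```text
[217. 250. 222.  25.  24.  23.  21.  28.  26.  25.  24.  23.  20.  28.
  27.  24.  23.  22.  20.  20.  18.  16.  15.   6.   6.]
[14. 24. 27. 26. 23. 23. 22. 28. 27. 25. 24. 21. 21. 27. 27. 24. 23. 22.
 21. 19. 18. 17. 14.  6.  6.]
[235. 257.  27.  26.  24.  23.  22.  29.  28.  25.  24.  23.  22.  28.
  26.  24.  23.  22.  20.  19.  17.  16.  15.   6.   6.]
-0.03 [11. 11. 12. 12. 28. 28. 25. 27. 27. 26. 28. 26. 26. 26. 26. 26. 27. 26.
 27. 26. 27. 26. 27. 25. 27. 27. 27. 26. 26. 28. 17. 11. 11. 11. 11. 11.
 11.  5.  7.  6.  6.]
0.015 [10. 11. 12. 11. 27. 27. 26. 26. 26. 26. 28. 26. 27. 26. 25. 26. 27. 26.
 26. 27. 27. 25. 27. 27. 26. 26. 27. 27. 27. 27. 12. 13. 11. 11. 12. 11.
  8.  6.  7.  7.  7.]
0.06 [11. 13. 11. 11. 11. 18. 19. 18. 17. 19. 19. 18. 18. 17. 18. 18. 19. 18.
 18. 19. 18. 18. 18. 18. 18. 18. 18. 19. 18. 17. 19. 11. 12. 11. 12. 11.
 11.  6.  7.  6.  6.]
29.1 [ 0.62280837 -0.13067601  0.3341941 ] [ 0.27  0.59 -0.22  1.63  0.15  0.94 -1.57]
```

View pics/w8.png

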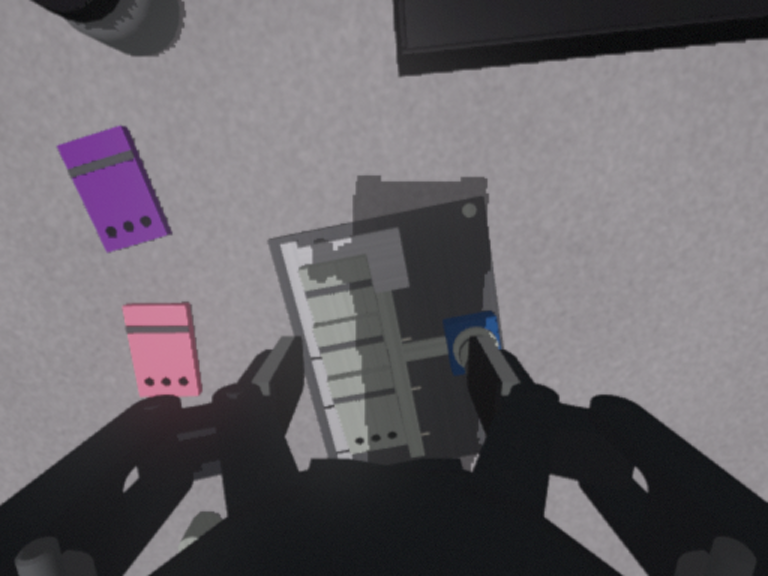

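The view shows the fan held between fence and jaw, with the three holes at (360–392, 438) and the jaw against the coupons. The thimble at (475,350) is hidden by a finger, so I'll step aside and check its mark angle numerically.

Call:
step_arm:
  targets:
    - [[-2, 4, 0], [0, 0, 0.1], 6.2]
    - [[-5, 8, 0], [0, 0, 0.2], 6.2]
    - [[-5, 8, 0], [0, 0, 0.2], 6.2]
    - [[-5, 8, 0], [0, 0, 0.2], 6.2]

```text
t: 29.5
tcp_pos: [0.5726, -0.0494, 0.3348]
orientation: [-3.124, -0.327, 0.001]
contact_force: [1.5, -0.8, -0.2]
finger_gap: 0.0619
gripper_force: 0.0
```

Run:
```python
from h import *
import pickle
a=np.radians(TY)
def mark(c,lab):
    g=c['img'].sum(-1).astype(float); P=cloud(c)
    ctr=np.array([.5636,-.2]); th=np.radians(np.arange(0,360,20)); out=[]
    for r in (.006,.009,.0115):
        q=proj(c,np.c_[ctr[0]+r*np.cos(th),ctr[1]+r*np.sin(th),np.full(len(th),.0635)]).astype(np.float32)
        out.append(cv2.remap(g.astype(np.float32),q[:,0].copy(),q[:,1].copy(),cv2.INTER_LINEAR).ravel())
    m=np.array(out).mean(0); print(lab,'darkest world deg',np.degrees(th[m.argmin()]).round(),m.round(0).astype(int))
for n in('w4','w6'): mark(pickle.load(open(n+'.pkl','rb')),n)
c=cap('wrist'); mark(c,'now')
o=get_obs(); print(o['tcp_pos'],o['t'])
```

```text
w4 darkest world deg 260.0 [500 501 503 505 505 502 502 497 492 498 494 497 475 316 325 496 492 496]
w6 darkest world deg 280.0 [497 499 501 503 503 500 499 495 491 495 493 495 482 333 329 492 490 494]
now darkest world deg 120.0 [485 483 485 487 484 369 278 474 481 486 489 489 489 490 489 489 486 480]
[ 0.57324081 -0.05053797  0.33474341] 29.55
```

The thimble mark turned about 155° clockwise (270° to 115°). The jaw needs at most 92°, so the clutch slipped at least 60°. The fan is squared, and I'm handing the job in.

```bash
python3 -c "
from workcell import finish_job
print(finish_job())"
```

```text
the job is handed in; nothing more can be done
None
```

The job is handed in: coupons one, two and three are shingled in order with their punched ends at their white lines, the jaw has squared them against the fence, the clutch slipped about 60° or more, and the gripper has let go, at about 30 s on the robot's clock.

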